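# Pump a ratchet stand level and lay the roller across

### The job

The conveyor roller lying in the wooden chock is to be measured, so it has to be laid level across the V heads of the two ratchet stands, one end of its axle in each V. The higher stand is already set, so leave its height alone; pump the lower stand up notch by notch by pressing down its handle until the two heads are equally high, without pulling on the columns, and let the handle come back up. Then lay the roller gently into the two Vs, its thick tube between the heads, let go, and leave the bottle, the carton and the parts bin as they stand.

Things in the scene. Friction and masses are not known exactly. Their poses are not given: they have to be found in the camera images.
- base_rail: Flat aluminium base, 100 mm deep (x) x 256 mm long (y) x 25 mm high, fixed to the table; carries both stands, 80 mm either side of its origin along y (which one on which side varies). Origin at table height, midway between the columns; y runs through both columns, x points away from the robot (turned by up to 0.15 rad).
- set_stand: Frame of the stand that is already set (the higher one): grey sheet-steel cheeks 94 mm deep (x), 106 mm high, 37 mm thick (y), on feet 81 mm wide. Fixed. A toothed steel column with a V head slides upright in it, a pump handle sticks out on its -x side (towards the robot). Origin under the column, 25 mm above the table; axes as the base's.
- low_stand: Frame of the lower stand, the same as the other. Origin under its column, 25 mm above the table.
- set_column: Higher column (24 x 18 mm) with its V head (44 mm along x, 12 mm thick along y, 90 degree V open to the top, groove along y). Origin: centre of a 14 mm axle seated in the V; the V's tips are 7.5 mm above it. z up, axes as the base's. Origin 175 mm above the table at notch 0, 12 mm more per notch; starts at notch 3, 4 or 5 (5 is the top). Leave its height.
- low_column: Column of the lower stand, same shape and origin; 0.3 to 0.6 kg; starts at notch 0 or 1, so 2 to 5 below the other. Each full handle stroke lifts it 15 mm; as the handle comes up it settles on the holding pawl one 12 mm notch higher; a stroke cut short falls back. The handle cannot lower it. Fingers must not push or pull a column (over 5 N).
- low_pad (a point): Middle of the top of the ribbed rubber pad (34 mm wide, 49 long, 12 thick) at the end of the lower stand's handle; moves with it. Handle up: 116 mm above the table, sloping up 21 degrees towards the robot; fully down: 55 mm. Always 123 to 131 mm from the column's axis on its -x side. 6 to 10 N straight down takes it to its stop; let go, a spring lifts it within 0.5 s.
- low_handle (a joint): Pump handle of the lower stand: 0 rad up (at rest), 0.73 rad fully down at its stop. The pawl clicks into the next notch at about 0.6 rad; press to 0.68 or more, then let it come back below 0.05 before the next stroke.
- set_pad (a point): The same point on the handle of the set (higher) stand, which is not to be pumped.
- set_handle (a joint): Pump handle of the set stand: 0 rad up, 0.73 rad down. Leave it.
- roller: Conveyor idler roller, 0.3 to 0.55 kg: plain steel tube 40 mm in diameter, 132 mm long, with a 14 mm axle sticking out 34 mm at either end. Origin at its centre, y along its axis. Starts in the chock, axis level 46 mm above the table; grasp it across the middle of the tube. Laid in the Vs, its centre is midway between the columns' origins, with 8 mm of play either way along its axis.
- chock: Plywood chock fixed to the table, 68 mm (x) x 124 mm (y) x 40 mm high on a 10 mm board; two V boards 16 mm thick, 52 mm either side of its centre, carry the roller along the chock's y; the 88 mm between them are free for the fingers. Origin at table height under its centre. On the left of the stands, turned by up to 0.8 rad.
- frame_post (a point): Fixed aluminium post of the conveyor frame, 40 x 40 mm, rising past the work from floor to ceiling between chock and stands at the table's far edge; this point is its centre at table height. Keep the arm and the carried roller clear of it.
- wash_bottle: White squeeze bottle with a red bent spout, 62 mm in diameter, 185 mm high, loose, at one end of the base. Origin under it. Leave it.
- carton: Small printed carton 45 x 85 x 60 mm high, loose, at the other end of the base. Origin under its centre. Leave it.
- parts_bin: Blue open parts bin 130 x 107 x 63 mm high, loose, on the far right. Origin under its centre. Leave it.

How it is judged (in metres and radians):
On the way:
1. the lower column has been pumped level with the set one and its handle is up again, the roller not yet lifted to the heads (z of low_column in the frame of set_column between -0.004 and 0.004 m and value of joint low_handle below 0.1 rad and height (world z) of roller below 0.12 m), for 0.2 s.
At the end, for the whole second after the job is handed in: the two columns' seats are within 4 mm of the same height; the roller lies at rest in both Vs: its centre 70 to 90 mm from each seat, within 5 mm of the set seat sideways (base x) and in height, its axis within 0.05 rad of the line through the columns; both handles are up (under 0.1 rad) (z of low_column in the frame of set_column between -0.004 and 0.004 m and distance between roller and set_column between 0.07 and 0.09 m and distance between roller and low_column between 0.07 and 0.09 m and x of roller in the frame of set_column between -0.005 and 0.005 m and z of roller in the frame of set_column between -0.005 and 0.005 m and angle between the y axis of roller and the y axis of base_rail, either way round below 0.05 rad and linear speed of roller below 0.02 m/s and value of joint each of low_handle, set_handle below 0.1 rad); the robot touches nothing.
It fails at once if the fingers push or pull on a column (over 5 N) (contact force between the fingers and low_column above 5 N or contact force between the fingers and set_column above 5 N).
It fails at once if the set column's height is changed by more than 6 mm (distance of set_column from where it was at the start of the episode above 0.006 m).
It fails at once if the roller is let fall (faster than 0.5 m/s with no finger holding it) or rammed into the stands (over 90 N) ((linear speed of roller above 0.5 m/s and contact force between the fingers and roller below 0.5 N) or contact force between roller and low_stand above 90 N or contact force between roller and set_stand above 90 N).
It fails at once if the bottle, the carton or the parts bin is shifted by more than 30 mm or the bottle tipped (distance of any of wash_bottle, carton, parts_bin from where it was at the start of the episode above 0.03 m or angle between wash_bottle's own z axis and vertical above 0.4 rad).
It also fails if it takes over 64 s, if anything falls off the work surface, if the arm or the gripper's body presses on something with over 40 N, if the wrist force passes 120 N, or if a joint passes its speed limit or range.

### The arm

A 6-joint arm with a two-finger parallel gripper is mounted at the origin on a cart in front of the work surface, level with it; the furniture and walls round the work are solid. World frame = base frame: x ahead of the robot, y to its left, z up, the work surface at z = 0. Lengths are in mm, angles in rad, forces in N, time in s.
With the tool pointing down it reaches from about 400 to 925 mm from the base axis. Payload 12.5 kg.
Tool frame: the origin (TCP) lies where the fingers leave the gripper's body, on its centre line; the fingertips stand 78 mm ahead of it and the grasp point (between the pads) lies 59 mm ahead of it; z points along the fingers, y is the direction in which the jaws open and shut (so a half turn about z gives the same grasp; the last joint's range is limited). The gripper opens to 95 mm and grips with 3 to 60 N. Pads are 20 mm wide; open, the fingers measure 119 mm over their backs; the gripper's body (75 mm by 180 mm) begins 59 mm behind the grasp point.
Start: joints at [1.102, 0.491, 1.559, -0, 1.092, -0.106], TCP at [221.79, 584.335, 292.261] pointing down, gripper open.
Joint ranges: [-3.1, 3.1], [-0.84, 2.19], [0.05, 2.79], [-1.13, 4.28], [0.06, 2.93], [-2.69, 2.69]. Speed limits (rad/s): [2.22, 2.22, 2.79, 3.14, 3.14, 3.14].

### API

Orientations are given as [roll, pitch, yaw] about the fixed x, y, z axes, in that order (R = Rz(yaw) Ry(pitch) Rx(roll)).
In Python, from cell import env, viewer, ticket, search_frame gives the robot as it stands.
- The arm moves only by the shell command python3 -m inch 'ROWS'. ROWS is a JSON object of lists of equal length, an entry for each row: "hand": the opening, from 0 (shut) to 1 (fully open); "delta_pos": the shift along the tool's x, y, z in cm, a list of three; "turn": the turn about the tool's z in rad. A call has 1 to 20 rows; each row shifts and turns the commanded pose from where the row before left it, along the tool's axes as they then stand; what a row does not reach is not made up. A row lasts 1/10 s, in which the tool goes at most 50 mm and 8.59 degrees, less where a joint would pass 70% of its speed; a pose out of reach is approached as far as the arm can. A call is refused whole if a number of a shift passes 5 or a number of a turn 0.15, either way. A call with a gripper value outside its range is refused whole. The fingers move at their own pace and stop on an object; the grip force is fixed at half the most. Time passes only in rows, so rows that do not move let the fingers close. It gives the time, the measured TCP pose, the force and the opening at its end, in the units of the state.
- env.state(): the state, without advancing time (a new reading comes with each control period).
- viewer.read_camera(name): name is "side" or "top"; returns (picture, depth): 480x640x3 uint8, blue, green, red; 480x640 float32, mm along the optical axis (not along the pixel's ray), 0 where there is no reading.
- viewer.get_calibration(name): a dict with "fx", "fy", "cx", "cy" (pixels), "T" (4x4, takes a point from camera to world coordinates). Camera axes: x right, y down, z forward; pixel columns grow to the right and rows downward; lengths in mm; the calibration is good to about 2 mm. A picture is of the moment at which its call begins. get_calibration takes no time and is no camera call.
- ticket.job_done(): hands the job in, once; it reports no verdict.
Trained networks look in the newest picture that a camera, given by its name, has taken for a name from the list of things; names that differ only in an ending like _2 or _b are one class to them, and where a whole thing is asked for, a point or a joint stands for the part that bears it (a point fixed in the world has none). Each returns a list of dicts, best first, with "p" (0 to 1); they miss things now and then, are a little off and sometimes report something else, mostly with a low value. They report only what shows in the picture. A call takes as long as a camera call.
- search_frame(camera, label): "centre" ([column, row] in pixels, amid what is visible of it).
The state is a dict: "t": time; "joints": joint angles; "qvel": joint speeds; "tau": joint torques, N m; "eef_pos": TCP position; "tcp_rot": TCP orientation; "ft_force": force on the tool from outside, world axes, zero at the start; "moment": the same for the moment, N m; "opening": opening from 0.0 (shut) to 1.0 (fully open).
Only numpy, scipy, OpenCV 4.12 (cv2) and the standard library are available. Lean on these libraries where they do the work, as an engineer would, in place of code of your own. Each camera call takes 0.05 s, during which the arm holds its last target.

## Working session

There is one attempt and no reset: what is moved stays moved. The work goes in short steps, Python scripts to look and compute and a shell command to move; the robot and the scene stay as the last step left them, time stands still between calls to the robot, and variables do not carry over. Pictures are saved under pics/ and viewed, and the job is handed in when it is done.

```bash
ls; mkdir -p pics; cat > h.py <<'E'
import numpy as np,cv2
from cell import env,viewer,ticket,search_frame
def snap(name,fn):
    im,d=viewer.read_camera(name); cv2.imwrite('pics/'+fn+'.png',im); np.save('pics/'+fn+'.npy',d); return im,d
def world(name,d):
    c=viewer.get_calibration(name); v,u=np.mgrid[0:480,0:640]
    P=np.stack([(u-c['cx'])/c['fx']*d,(v-c['cy'])/c['fy']*d,d,np.ones_like(d)],-1)@np.array(c['T']).T
    P=P[...,:3]; P[d<=0]=np.nan; return P
E
python3 - <<'E'
from h import *
for n in ['side','top']:
    im,d=snap(n,n+'0'); P=world(n,d); c=viewer.get_calibration(n); print(n,c['fx'],np.round(c['T'],3).tolist())
    for l in ['base_rail','set_stand','low_stand','set_column','low_column','low_pad','set_pad','roller','chock','wash_bottle','carton','parts_bin']:
        r=search_frame(n,l)
        for q in r[:2]:
            u,v=q['centre']; print(l,round(q['p'],2),np.round(q['centre']),np.round(P[int(v),int(u)]))
print(env.state())
E
```

```text
pics
side 534.9509373170893 [[0.969, -0.138, 0.206, 219.457], [-0.247, -0.619, 0.746, -1167.506], [0.024, -0.773, -0.634, 1047.135], [0.0, 0.0, 0.0, 1.0]]
base_rail 0.95 [361. 318.] [ 530. -278.   32.]
set_stand 0.73 [349. 250.] [546. -92. 105.]
low_stand 0.58 [372. 295.] [ 561. -253.   88.]
set_column 0.78 [356. 223.] [565. -82. 187.]
low_column 0.64 [379. 264.] [ 578. -238.  177.]
low_pad 0.6 [335. 289.] [ 470. -238.  115.]
set_pad 0.53 [351. 251.] [548. -94. 102.]
roller 0.92 [294. 192.] [460. 274.  67.]
chock 0.62 [290. 206.] [443. 283.  12.]
chock 0.3 [338. 292.] [ 471. -254.  115.]
wash_bottle 0.93 [320. 232.] [488.  11. 102.]
wash_bottle 0.37 [320. 252.] [466. -83. 108.]
carton 0.8 [364. 346.] [ 502. -386.   61.]
parts_bin 0.76 [350. 407.] [ 433. -519.   24.]
top 531.2950634663445 [[-0.029, -0.997, 0.065, 408.632], [-0.999, 0.027, -0.019, -75.593], [0.017, -0.065, -0.998, 1693.397], [0.0, 0.0, 0.0, 1.0]]
base_rail 0.62 [331. 228.] [ 570. -149.   20.]
base_rail 0.23 [310. 262.] [464. -83. 115.]
set_stand 0.93 [308. 230.] [559. -79.  84.]
low_stand 0.96 [361. 227.] [ 565. -239. 
[... 516 characters left out ...]
-528.   23.]
parts_bin 0.18 [308. 260.] [467. -77. 107.]
{'t': 1.3, 'joints': array([ 1.10240058e+00,  4.90891839e-01,  1.55887439e+00, -9.43460991e-06,
        1.09172515e+00, -1.05586178e-01]), 'qvel': array([ 0.00032547,  0.00127299, -0.00061494,  0.00052939,  0.00163533,
        0.00065183]), 'tau': array([ 1.12501904e-03, -6.12478352e+01, -2.58429801e+01,  6.93617016e-02,
        4.45584592e-02, -7.04012635e-06]), 'eef_pos': array([221.79305867, 584.3388241 , 292.2748464 ]), 'tcp_rot': array([3.14149283e+00, 1.89988138e-05, 2.77878743e+00]), 'ft_force': array([-0.57686521,  0.57518329,  0.2791731 ]), 'moment': array([ 0.00044997, -0.01720702,  0.01947817]), 'opening': 1.002692847795663}
```

View pics/side0.png

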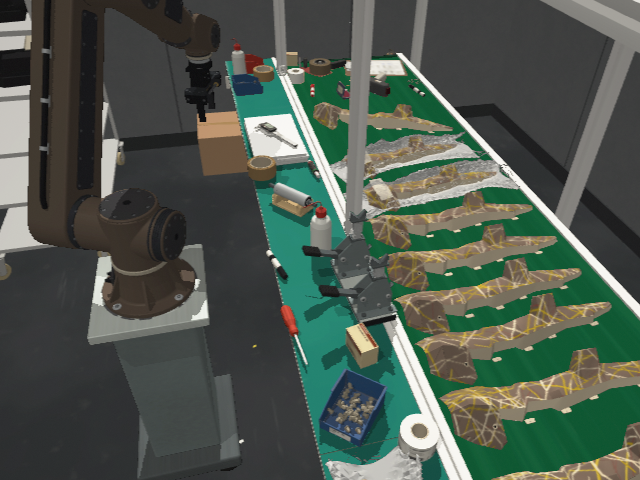

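View pics/top0.png

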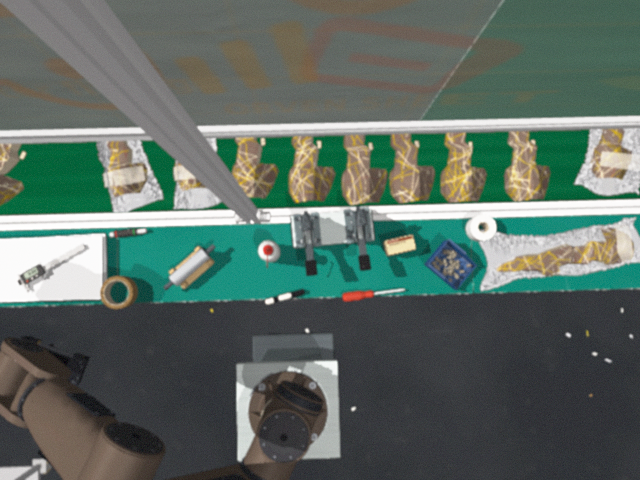

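```bash
python3 - <<'E'
import numpy as np
from cell import viewer
import cv2
import h
ks={}
for n in ['side','top']:
    d=np.load(f'pics/{n}0.npy'); P=h.world(n,d); ks[n]=P
    v,u=np.mgrid[0:480,0:640]
    # roller tube top
    m=(P[...,2]>52)&(P[...,2]<70)&(np.hypot(P[...,0]-455,P[...,1]-280)<110)
    Q=P[m]; 
    c=Q[:,:2].mean(0); w,V=np.linalg.eigh(np.cov(Q[:,:2].T)); a=V[:,1]; s=(Q[:,:2]-c)@a; s2=(Q[:,:2]-c)@V[:,0]
    print(n,'roller',c.round(1),a.round(3),'mid',(c+a*(np.percentile(s,1)+np.percentile(s,99))/2).round(1),np.ptp(s).round(),np.percentile(s2,[2,98]).round(1),np.percentile(Q[:,2],98).round(1))
    for nm,y0 in [('set',-79),('low',-237)]:
        m=(P[...,2]>150)&(np.hypot(P[...,0]-573,P[...,1]-y0)<45)
        Q=P[m]; print(nm,'head n',len(Q),Q.mean(0).round(1),Q.min(0).round(),Q.max(0).round(1),np.percentile(Q[:,2],[50,90,97]).round(1))
        m=(P[...,2]>90)&(P[...,2]<135)&(np.abs(P[...,0]-450)<50)&(abs(P[...,1]-y0)<25)
        Q=P[m]; 
        if len(Q): print(nm,'pad',len(Q),Q.mean(0).round(1),Q.min(0).round(),Q.max(0).round(1))
    m=(P[...,2]>10)&(P[...,2]<35)&(abs(P[...,0]-570)<120)&(abs(P[...,1]+157)<150)
    Q=P[m]; print('rail',Q[:,:2].mean(0),Q.min(0),Q.max(0))
E
```

```text
side roller [452.6 281.8] [-0.655  0.755] mid [453.3 281. ] 198.0 [-20.1  14.7] 69.1
set head n 294 [568.3 -79.7 191.4] [545. -90. 150.] [592.  -63.4 222.3] [196.8 216.1 218.8]
set pad 253 [454.2 -87.1 112.4] [ 417. -103.   90.] [499.9 -64.9 129.5]
low head n 254 [ 579.3 -238.6  177.2] [ 556. -248.  150.] [ 603.9 -222.   196.9] [177.1 192.8 195.4]
low pad 273 [ 459.6 -246.6  114.7] [ 427. -262.   91.] [ 498.9 -225.2  130.4]
rail [ 585.32987637 -200.41438517] [ 505.88722701 -306.95415494   10.00726399] [689.90975957 -25.69461544  34.98647397]
top roller [460.1 287.3] [-0.642  0.767] mid [460.2 287.2] 197.0 [-18.6  17.3] 69.0
set head n 125 [573.4 -75.7 205. ] [551. -88. 188.] [596.9 -65.2 222.8] [204.2 219.7 221.3]
set pad 248 [456.1 -83.6 113.8] [ 422. -102.   92.] [498.  -67.3 134.1]
low head n 124 [ 585.  -234.2  181.2] [ 563. -247.  152.] [ 608.1 -223.9  198.6] [180.9 194.  195.3]
low pad 225 [ 463.7 -243.   115.2] [ 433. -261.   93.] [ 499.4 -226.5  133.8]
rail [ 586.73636394 -153.90933442] [ 454.0361703  -306.11360055   10.0121868 ] [689.82980494 -20.39091854  34.94223979]
```

Side picture: chock with roller at (292,192), bottle (320,232), set stand (350,250), lower stand (372,295), carton (364,346) and bin (350,407). Top picture: roller (189,268), heads at about (308,222) and (361,220), post foot near (245,213). The tip heights of about 219 and 195 mm mean notch 3 and notch 1, so two strokes are needed. I'll turn the tool, close it and go over the low pad.

```bash
python3 -m inch '{"hand":[0,0,0,0,0,0,0,0,0,0,0,0,0,0],"turn":[-0.145,-0.145,-0.144,0,0,0,0,0,0,0,0,0,0,0],"delta_pos":[[0,0,0],[0,0,0],[0,0,0],[0,0,0],[-2.07,-3,0],[-2.07,-3,0],[-2.07,-3,0],[-2.07,-3,0],[-2.07,-3,0],[-2.07,-3,0],[-2.07,-3,0],[-2.07,-3,0],[-2.07,-3,0],[-2.07,-3,0]]}'
python3 -m inch '{"hand":[0,0,0,0,0,0,0,0,0,0,0,0,0,0,0],"turn":[0,0,0,0,0,0,0,0,0,0,0,0,0,0,0],"delta_pos":[[0.24,-3.89,0],[0.24,-3.89,0],[0.24,-3.89,0],[0.24,-3.89,0],[0.24,-3.89,0],[0.24,-3.89,0],[0.24,-3.89,0],[0.24,-3.89,0],[0.24,-3.89,0],[0.24,-3.89,0],[0.24,-3.89,0],[0.24,-3.89,0],[0.24,-3.89,0],[0.24,-3.89,0],[0,0,0]]}'
```

```text
t: 2.7
eef_pos: [450.4, 298.6, 292.4]
tcp_rot: [3.141, 0.0, -3.075]
ft_force: [-0.0, -0.1, 1.0]
opening: 0.003
t: 4.2
eef_pos: [454.8, -249.5, 292.1]
tcp_rot: [-3.141, 0.001, -3.078]
ft_force: [0.0, -0.1, 0.0]
opening: 0.004
```

```bash
python3 -m inch '{"hand":[0,0,0,0,0],"turn":[0,0,0,0,0],"delta_pos":[[0,0.4,2.4],[0,0,2.4],[0,0,2.4],[0,0,0],[0,0,0]]}'
python3 - <<'E'
from h import *
im,d=snap('side','side1'); cv2.imwrite('pics/side1c.png',cv2.resize(im[170:370,260:460],(800,800),interpolation=cv2.INTER_CUBIC)[:600])
im,d=snap('top','top1'); cv2.imwrite('pics/top1c.png',cv2.resize(im[180:300,260:420],(800,600),interpolation=cv2.INTER_CUBIC))
E
```

```text
t: 4.7
eef_pos: [454.8, -241.5, 220.7]
tcp_rot: [3.141, -0.0, -3.072]
ft_force: [0.1, -0.4, 1.0]
opening: 0.009
```

View pics/side1c.png

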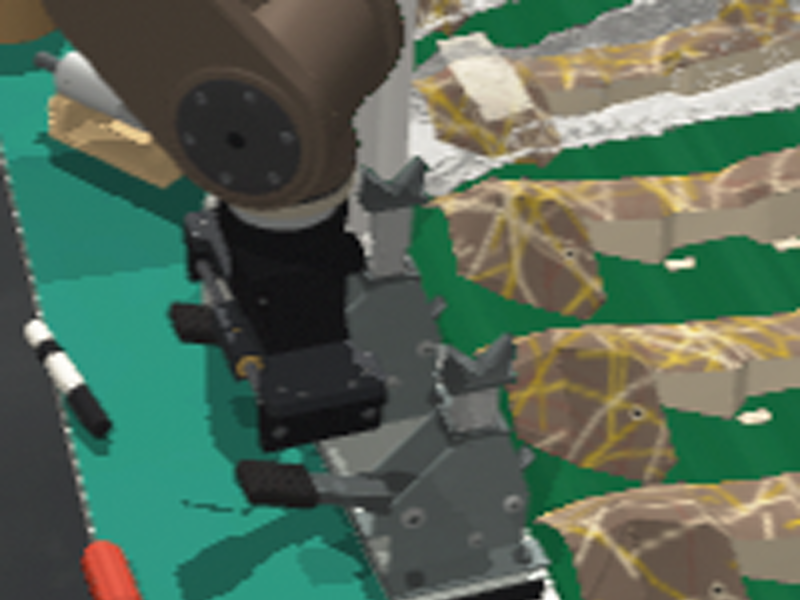

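View pics/top1c.png

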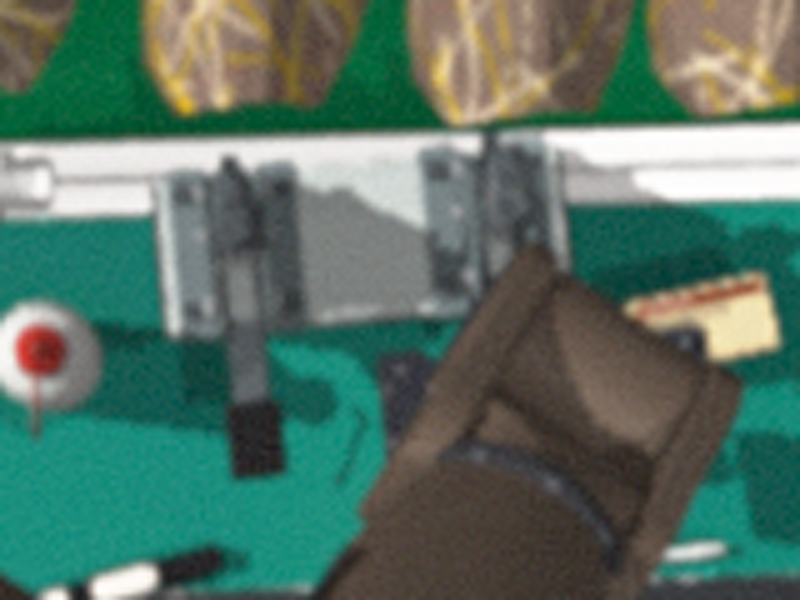

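Side picture: the gripper body at crop (320,420) hides the fingers over the low pad (275,480), and the arm hides it in the top view. I'll check the settled pose before pressing.

```bash
python3 - <<'E'
from h import *
s=env.state(); print(s['eef_pos'],s['tcp_rot'],s['t'],s['joints'].round(2))
d=np.load('pics/side1.npy'); P=world('side',d)
n='side'; c=viewer.get_calibration(n); Ti=np.linalg.inv(c['T'])
for p in [s['eef_pos'],s['eef_pos']-[0,0,78],s['eef_pos']+[0,-90,0]]:
    q=Ti@np.r_[p,1]; print(q[0]/q[2]*c['fx']+c['cx'],q[1]/q[2]*c['fy']+c['cy'])
m=(P[...,2]>100)&(P[...,2]<135)&(np.abs(P[...,0]-450)<60)&(abs(P[...,1]+245)<30)
Q=P[m]; print(len(Q),Q.min(0),Q.max(0))
d=np.load('pics/side0.npy'); im=cv2.imread('pics/side0.png'); P=world('side',d)
for n in ['side','top']:
  d=np.load(f'pics/{n}0.npy'); im=cv2.imread(f'pics/{n}0.png'); P=world(n,d)
  for y0 in(-245,-87):
    m=(im.max(2)<75)&(P[...,2]>85)&(np.abs(P[...,0]-450)<70)&(abs(P[...,1]-y0)<35)
    Q=P[m]; print(n,len(Q),Q.mean(0).round(1),np.percentile(Q,[3,97],axis=0).round(1).tolist())
E
```

```text
[ 454.96550162 -241.77183698  221.39864074] [-3.14065771e+00  1.35052795e-03 -3.07130397e+00] 4.8 [-0.62  0.43  1.91  0.    0.81 -2.26]
330.2169102880893 257.4245055364884
329.77236430044684 281.49798270432603
339.67850903230254 283.1438345711606
262 [ 427.05776029 -263.55173091  100.13227465] [ 503.22725653 -226.13254516  130.35643143]
side 257 [ 461.9 -247.6  113.8] [[430.2, -260.6, 91.0], [517.0, -228.0, 127.7]]
side 229 [456.4 -88.4 111.8] [[419.9, -102.0, 88.9], [514.7, -67.8, 128.0]]
top 147 [ 456.1 -243.   119.1] [[435.4, -257.0, 108.6], [477.3, -228.9, 129.3]]
top 158 [447.  -83.9 118.2] [[425.1, -99.3, 107.7], [466.9, -67.7, 128.8]]
```

```bash
python3 -m inch '{"hand":[0,0,0,0,0,0,0,0,0],"turn":[0,0,0,0,0,0,0,0,0],"delta_pos":[[0,-0.2,1],[0,0,1],[0,0,1],[0,0,1],[0,0,1],[0,0,1],[0,0,1],[0,0,0.8],[0,0,0]]}'; python3 -m inch '{"hand":[0,0],"turn":[0,0],"delta_pos":[[0,0,0.3],[0,0,0]]}'
```

```text
t: 5.7
eef_pos: [454.8, -243.8, 141.1]
tcp_rot: [3.141, -0.0, -3.071]
ft_force: [-1.1, -0.3, 5.3]
opening: 0.007
t: 5.9
eef_pos: [455.0, -243.9, 138.7]
tcp_rot: [-3.141, 0.001, -3.071]
ft_force: [0.5, 1.3, 7.2]
opening: 0.007
```

```bash
python3 -m inch '{"hand":[0,0],"turn":[0,0],"delta_pos":[[0,0,0.2],[0,0,0]]}'; python3 -m inch '{"hand":[0,0],"turn":[0,0],"delta_pos":[[0,0,0.2],[0,0,0]]}'
```

```text
t: 6.1
eef_pos: [455.2, -243.9, 136.9]
tcp_rot: [-3.141, 0.001, -3.071]
ft_force: [1.1, 1.4, 7.6]
opening: 0.004
t: 6.3
eef_pos: [455.4, -243.9, 135.9]
tcp_rot: [-3.14, 0.002, -3.071]
ft_force: [-0.4, 3.4, 20.7]
opening: 0.004
```

```bash
python3 - <<'E'
from h import *
im,d=snap('side','side2'); cv2.imwrite('pics/side2c.png',cv2.resize(im[170:370,260:460],(800,800),interpolation=cv2.INTER_CUBIC)[:600]); P=world('side',d)
m=(P[...,2]>180)&(np.hypot(P[...,0]-579,P[...,1]+238)<35); print(P[m].max(0),len(P[m]))
E
```

```text
[ 604.326572   -226.43872871  214.16460453] 209
```

View pics/side2c.png

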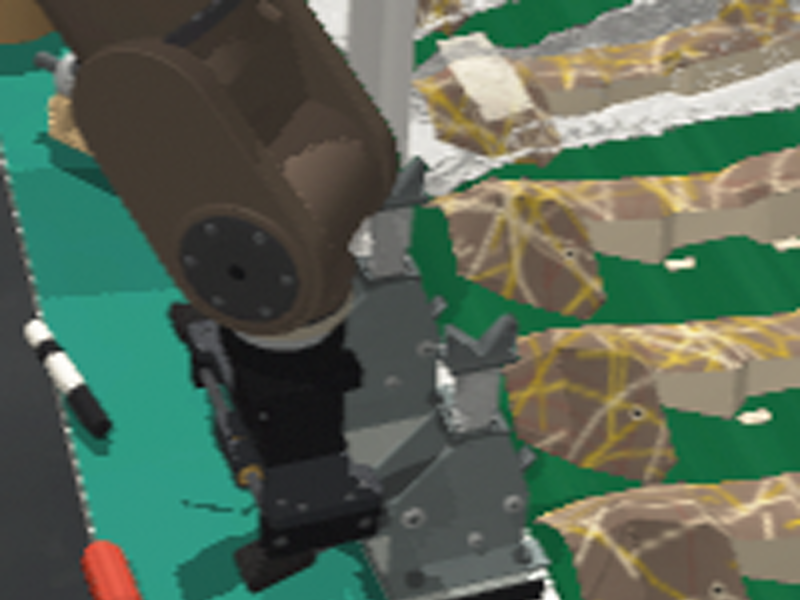

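The stop is reached at 20.7 N, and the head has risen from 197 to 214 mm. Now up, wait and check the notch.

```bash
python3 -m inch '{"hand":[0,0,0,0,0,0,0,0,0,0,0,0,0],"turn":[0,0,0,0,0,0,0,0,0,0,0,0,0],"delta_pos":[[0,0,-1.5],[0,0,-1.5],[0,0,-1.5],[0,0,-1.5],[0,0,-1.5],[0,0,-1],[0,0,0],[0,0,0],[0,0,0],[0,0,0],[0,0,0],[0,0,0],[0,0,0]]}'
python3 - <<'E'
from h import *
im,d=snap('side','side3'); P=world('side',d)
for c in [(568,-80),(579,-238)]:
    m=(P[...,2]>180)&(np.hypot(P[...,0]-c[0],P[...,1]-c[1])<35); print(P[m].max(0).round(1),np.percentile(P[m][:,2],[90,97]),len(P[m]))
E
```

```text
t: 7.65
eef_pos: [454.7, -243.8, 220.1]
tcp_rot: [3.141, -0.0, -3.07]
ft_force: [-0.4, 0.3, -0.1]
opening: 0.004
[593.9 -64.6 222.1] [217.45865327 219.70927654] 207
[ 603.3 -225.1  209.7] [204.43900008 207.14039116] 204
```

The head now settles at 207 mm (notch 2), and the set head is at 219. One more stroke.

```bash
python3 -m inch '{"hand":[0,0,0,0,0,0,0,0,0,0,0],"turn":[0,0,0,0,0,0,0,0,0,0,0],"delta_pos":[[0,0,1],[0,0,1],[0,0,1],[0,0,1],[0,0,1],[0,0,1],[0,0,1],[0,0,0.8],[0,0,0.5],[0,0,0.2],[0,0,0]]}'
python3 -m inch '{"hand":[0,0,0,0,0,0,0,0,0,0,0,0,0],"turn":[0,0,0,0,0,0,0,0,0,0,0,0,0],"delta_pos":[[0,0,-1.5],[0,0,-1.5],[0,0,-1.5],[0,0,-1.5],[0,0,-1.5],[0,0,-2],[0,0,-3],[0,0,-3],[0,0,0],[0,0,0],[0,0,0],[0,0,0],[0,0,0]]}'
python3 - <<'E'
from h import *
im,d=snap('side','side4'); P=world('side',d)
for c in [(568,-80),(579,-238)]:
    m=(P[...,2]>180)&(np.hypot(P[...,0]-c[0],P[...,1]-c[1])<35); print(P[m].max(0).round(1),np.percentile(P[m][:,2],[90,97]),len(P[m]))
cv2.imwrite('pics/side4c.png',cv2.resize(im[170:370,260:460],(800,800),interpolation=cv2.INTER_CUBIC)[:600])
print(env.state()['eef_pos'])
E
```

```text
t: 8.8
eef_pos: [455.3, -243.9, 135.8]
tcp_rot: [-3.141, 0.002, -3.07]
ft_force: [-2.1, 3.2, 21.0]
opening: 0.006
t: 10.1
eef_pos: [454.6, -243.7, 289.3]
tcp_rot: [3.141, -0.001, -3.07]
ft_force: [-0.1, -0.6, 0.3]
opening: 0.006
[592.8 -64.9 221.1] [215.38708164 218.70336753] 204
[ 603.9 -223.4  223.4] [216.63387806 220.42329093] 239
[ 454.65495283 -243.77336551  289.51627966]
```

View pics/side4c.png

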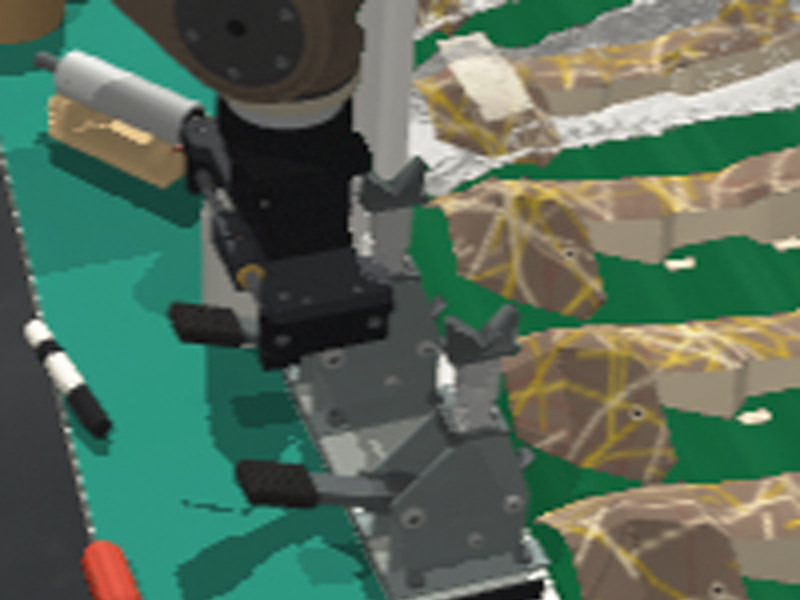

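Both heads are level (219 and 220 mm) and both handles are up, with the low pad at crop (275,483). Next I'll refine the roller and seat poses.

```bash
cat >> h.py <<'E'
from scipy.optimize import least_squares
def fitcyl(P,p0,ang0,z0,L=132):
    ax=np.array([np.cos(ang0),np.sin(ang0)])
    m=np.isfinite(P[...,2])&(abs((P[...,:2]-p0)@ax)<62)&(abs((P[...,:2]-p0)@[-ax[1],ax[0]])<24)&(P[...,2]>z0+3)&(P[...,2]<z0+26)
    Q=P[m]
    def f(x):
        n=np.array([-np.sin(x[0]),np.cos(x[0])]); s=(Q[:,:2]-p0)@n-x[1]
        return np.hypot(s,Q[:,2]-x[2])-20
    r=least_squares(f,[ang0,0,z0],loss='soft_l1',f_scale=1.5)
    return r.x,np.sqrt(np.mean(r.fun**2)),len(Q)
E
python3 - <<'E'
from h import *
for n in ['side','top']:
    d=np.load(f'pics/{n}0.npy'); P=world(n,d); p0=np.array([457,284.]); x=[2.28,0,46]
    for i in range(3):
        x,e,k=fitcyl(P,p0,x[0],46); p0=p0+x[1]*np.array([-np.sin(x[0]),np.cos(x[0])])
    ax=np.array([np.cos(x[0]),np.sin(x[0])]); nn=np.array([-ax[1],ax[0]])
    t=(P[...,:2]-p0)@ax; s=(P[...,:2]-p0)@nn
    tube=(abs(s)<16)&(P[...,2]>57)&(P[...,2]<75)&(abs(t)<90); axl=(abs(s)<6)&(P[...,2]>46)&(P[...,2]<58)&(abs(t)<130)
    print(n,x.round(3),e,k,p0.round(1),'tube t',np.percentile(t[tube],[1,99]).round(1),'axle',np.percentile(t[axl],[2,98]).round(1),axl.sum())
    m=tube; print(np.median(t[m]))
E
```

```text
side [ 2.264  0.    46.228] 3.5410788827810196 309 [459.2 285.8] tube t [-63.8  73.3] axle [-93.9 107.8] 42
2.232242294113873
top [ 2.269 -0.    45.619] 2.907911110208018 495 [461.5 287.7] tube t [-63.1  69.2] axle [-96.   98.7] 77
2.299220719529795
```

```bash
python3 -m inch '{"hand":[0,0,0,0,0,0,0,0,0,0,0,0,0,0,0],"turn":[0,0,0,0,0,0,0,0,0,0,0,0,0,0,0],"delta_pos":[[-0.3,3.8,0],[-0.3,3.8,0],[-0.3,3.8,0],[-0.3,3.8,0],[-0.3,3.8,0],[-0.3,3.8,0],[-0.3,3.8,0],[-0.3,3.8,0],[-0.3,3.8,0],[-0.3,3.8,0],[-0.3,3.8,0],[-0.3,3.8,0],[-0.3,3.8,0],[-0.3,3.8,0],[0,0,0]]}'
python3 -m inch '{"hand":[1,1,1,1,1,1,1,1,1,1],"turn":[0.135,0.135,0.135,0.135,0.135,0.135,0.135,0,0,0],"delta_pos":[[0,0,0],[0,0,0],[0,0,0],[0,0,0],[0,0,0],[0,0,0],[0,0,0],[0,0,0],[0,0,0],[0,0,0]]}'
python3 - <<'E'
from h import *
s=env.state();print(s['eef_pos'],s['tcp_rot'])
im,d=snap('side','side5'); cv2.imwrite('pics/side5c.png',cv2.resize(im[100:250,200:400],(800,600),interpolation=cv2.INTER_CUBIC))
E
```

```text
t: 11.65
eef_pos: [458.5, 293.2, 289.7]
tcp_rot: [3.141, -0.0, -3.067]
ft_force: [-0.9, -1.5, -0.7]
opening: 0.006
t: 12.65
eef_pos: [458.8, 289.6, 290.2]
tcp_rot: [-3.142, -0.0, 2.271]
ft_force: [0.2, -0.0, 0.4]
opening: 0.787
[458.7711581  289.60524512 290.16092857] [-3.14150678e+00 -5.60158895e-05  2.27059045e+00]
```

View pics/side5c.png

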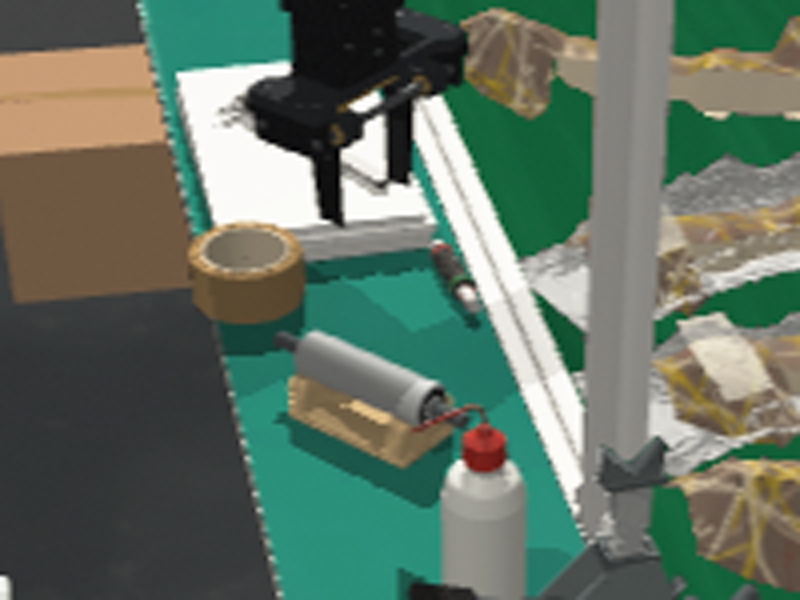

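The open fingers hang above the roller, aligned across it: tips at crop (330,220) and (398,180), roller centre at (365,375). Descending.

```bash
python3 -m inch '{"hand":[1,1,1,1,1,1,1,1,1],"turn":[0,0,0,0,0,0,0,0,0],"delta_pos":[[0,0,2.5],[0,0,2.5],[0,0,2.5],[0,0,2.5],[0,0,2.5],[0,0,2.5],[0,0,2],[0,0,1.4],[0,0,0]]}'
python3 - <<'E'
from h import *
im,d=snap('side','side6'); cv2.imwrite('pics/side6c.png',cv2.resize(im[130:250,220:380],(800,600),interpolation=cv2.INTER_CUBIC))
E
```

```text
t: 13.6
eef_pos: [458.2, 289.6, 104.7]
tcp_rot: [-3.139, -0.001, 2.269]
ft_force: [-0.0, 0.1, 0.0]
opening: 0.997
```

View pics/side6c.png

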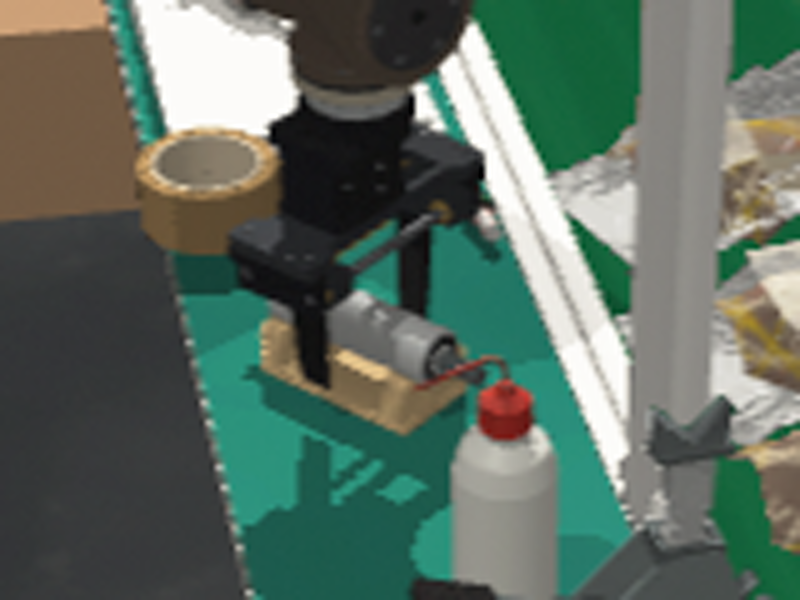

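```bash
python3 - <<'E'
from h import *
c=viewer.get_calibration('side');Ti=np.linalg.inv(c['T'])
def pj(p): q=Ti@np.r_[p,1]; return np.array([q[0]/q[2]*c['fx']+c['cx'],q[1]/q[2]*c['fy']+c['cy']])
ax=np.array([np.cos(2.268),np.sin(2.268),0]); n=np.array([-ax[1],ax[0],0])
C=np.array([458.2,289.6,0]); 
k=lambda p:((pj(p)-[220,130])*5).round()
print('tip outer',k(C+n*59+[0,0,27]),k(C+n*47+[0,0,27]), 'sgn',n)
for t in (-62,62): print('chock lower edge',t,k(C+ax*t+n*34),k(C+ax*t+n*34+[0,0,10]))
for t in (-66,66): print('tube end top',k(C+ax*t+[0,0,66]))
for t in (-100,100): print('axle end',k(C+ax*t+[0,0,46]), ((k(C+ax*t+[0,0,46]))/5+[20,30])*4)
E
```

```text
tip outer [307. 389.] [319. 380.] sgn [-0.76664064 -0.64207642  0.        ]
chock lower edge -62 [406. 439.] [405. 426.]
chock lower edge 62 [262. 372.] [262. 360.]
tube end top [442. 334.]
tube end top [286. 265.]
axle end [483. 378.] [466.4 422.4]
axle end [250. 273.] [280.  338.4]
```

The predicted projections match the picture (chock corners, axle end, fingertip), so the grasp is centred. Closing and lifting.

```bash
python3 -m inch '{"hand":[0,0,0,0,0,0,0,0],"turn":[0,0,0,0,0,0,0,0],"delta_pos":[[0,0,0],[0,0,0],[0,0,0],[0,0,0],[0,0,0],[0,0,0],[0,0,0],[0,0,0]]}'
python3 -m inch '{"hand":[0,0,0,0,0,0,0,0,0,0,0,0],"turn":[0,0,0,0,0,0,0,0,0,0,0,0],"delta_pos":[[0,0,-0.5],[0,0,-1],[0,0,-2],[0,0,-2.5],[0,0,-3],[0,0,-3],[0,0,-3],[0,0,-3],[0,0,-3],[0,0,-2],[0,0,-1],[0,0,0]]}'
```

```text
t: 14.45
eef_pos: [458.0, 289.3, 106.1]
tcp_rot: [-3.139, -0.0, 2.268]
ft_force: [-5.4, -3.5, 1.7]
opening: 0.414
t: 15.65
eef_pos: [458.7, 289.9, 347.4]
tcp_rot: [3.139, 0.0, 2.268]
ft_force: [0.4, 0.7, -4.1]
opening: 0.415
```

```bash
python3 -m inch '{"hand":[0,0,0,0,0,0],"turn":[0.125,0.125,0.125,0.125,0.125,0],"delta_pos":[[0,0,0],[0,0,0],[0,0,0],[0,0,0],[0,0,0],[0,0,0]]}'
python3 -m inch '{"hand":[0,0,0,0,0,0,0,0,0,0,0,0,0,0,0,0,0],"turn":[0,0,0,0,0,0,0,0,0,0,0,0,0,0,0,0,0],"delta_pos":[[-1.5,-0.1,0],[-3.18,-0.22,0],[-3.18,-0.22,0],[-3.18,-0.22,0],[-3.18,-0.22,0],[-3.18,-0.22,0],[-3.18,-0.22,0],[-3.18,-0.22,0],[-3.18,-0.22,0],[-3.18,-0.22,0],[-3.18,-0.22,0],[-3.18,-0.22,0],[-3.18,-0.22,0],[-3.18,-0.22,0],[-1.68,-0.12,0],[0,0,0],[0,0,0]]}'
python3 - <<'E'
from h import *
s=env.state();print(s['eef_pos'],s['tcp_rot'])
im,d=snap('side','side7'); cv2.imwrite('pics/side7c.png',cv2.resize(im[150:330,260:500],(800,600),interpolation=cv2.INTER_CUBIC))
im,d=snap('top','top7'); cv2.imwrite('pics/top7c.png',cv2.resize(im[180:300,240:400],(800,600),interpolation=cv2.INTER_CUBIC))
E
```

```text
t: 16.25
eef_pos: [458.5, 289.7, 344.9]
tcp_rot: [-3.14, 0.001, 1.641]
ft_force: [-0.4, -0.5, -3.9]
opening: 0.414
t: 17.95
eef_pos: [459.5, -156.6, 345.8]
tcp_rot: [-3.141, -0.001, 1.644]
ft_force: [-0.7, 0.5, -3.3]
opening: 0.414
[ 459.46526187 -156.6149407   345.79691379] [-3.14087616e+00 -6.94070909e-04  1.64368239e+00]
```

View pics/side7c.png

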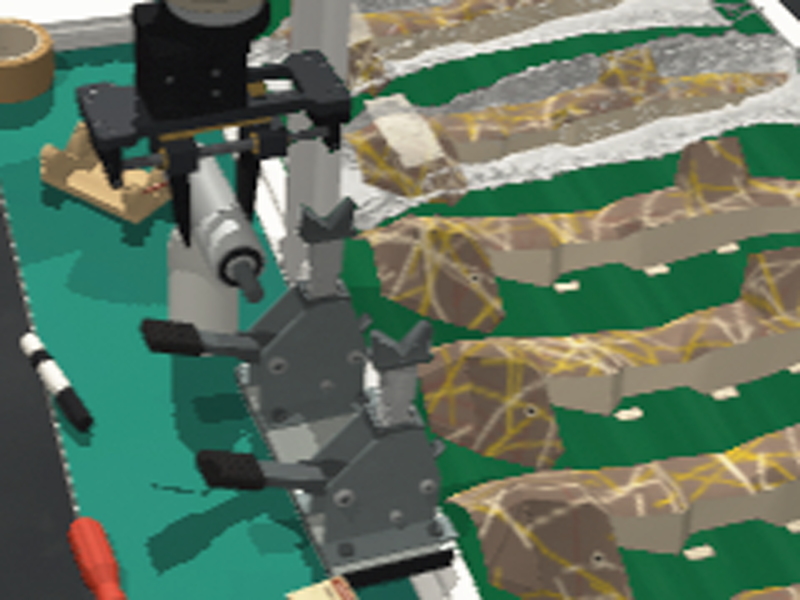

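View pics/top7c.png

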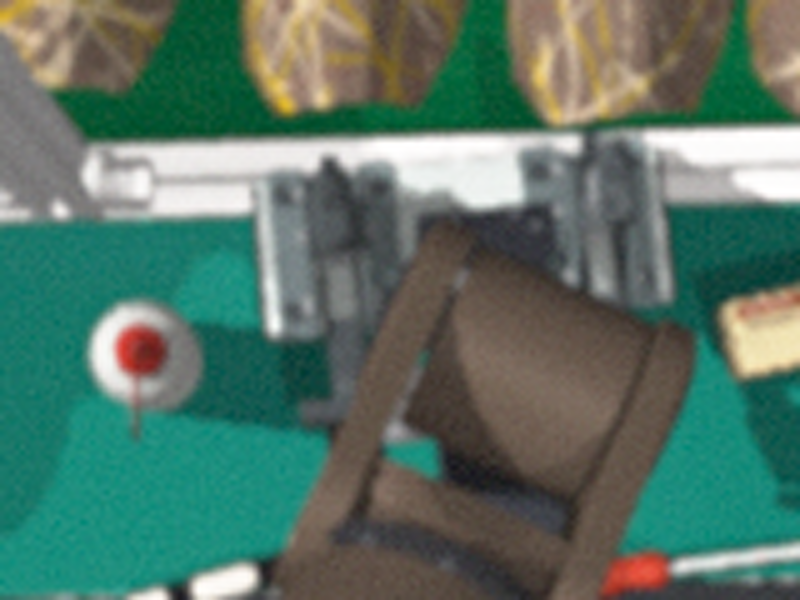

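Side crop: the roller is held level, near axle end at (248,285), heads at (325,225) and (400,340). The top crop shows the set-side axle end at (320,410), and the arm covers the rest. Now I'll compare roller and seats in the same camera to cancel calibration bias.

```bash
python3 - <<'E'
from h import *
d=np.load('pics/side7.npy'); P=world('side',d)
# 3D cylinder fit
p0=np.array([459.5,-156.6,287]); ax=np.array([np.cos(1.643),np.sin(1.643),0]); n=np.array([ax[1],-ax[0],0]) # n ~ +x
Q=P-p0; t=Q@ax; s=Q@n; z=Q[...,2]
for sgn in [0]:
    m=(t>-64)&(t<-14)&(abs(s)<26)&(abs(z)<26)&(z>-8)
    a,b,c=t[m],s[m],z[m]
    r=least_squares(lambda x:np.hypot(b-x[0]-x[1]*a,c-x[2]-x[3]*a)-20,[0,0,0,0],loss='soft_l1',f_scale=1.5)
    print('tube fit: off s,slope,z,slope',r.x.round(3),m.sum(),np.abs(r.fun).mean())
m=(abs(s)<12)&(t<-60)&(t>-125)&(abs(z)<12); print('axle t min',np.percentile(t[m],[1,3,10]),m.sum(), np.median(s[m]),np.median(z[m]))
a,b,c=t[m&(t<-70)],s[m&(t<-70)],z[m&(t<-70)]
r=least_squares(lambda x:np.hypot(b-x[0],c-x[1])-7,[0,0],loss='soft_l1',f_scale=1.5); print('axle fit',r.x.round(2),len(a))
bx=np.array([np.cos(.071),np.sin(.071)]); by=np.array([-bx[1],bx[0]])
R0=np.array([576.,-157.])
for f in ['side0','side3','side4','side7','top0','top7']:
    P=world(f[:-1],np.load(f'pics/{f}.npy')); X=(P[...,:2]-R0)@bx; Y=(P[...,:2]-R0)@by
    for nm,y0 in(('set',80),('low',-80)):
        zt=219 if (nm=='set' or f in('side4','side7','top7')) else (195 if f!='side3' else 207)
        m=(P[...,2]>zt-12)&(P[...,2]<zt+5)&(abs(X)<40)&(abs(Y-y0)<20)
        x,y,zz=X[m],Y[m],P[...,2][m]
        lo=np.percentile(x,2);hi=np.percentile(x,98)
        # V centre: fit z = |x-xc| + c on V faces
        r=least_squares(lambda q:np.minimum(zz-np.abs(x-q[0])-q[1],zz*0+9),[0,zt-20],loss='soft_l1',f_scale=1.)
        print(f,nm,m.sum(),'xmid',round((lo+hi)/2,1),'w',round(hi-lo,1),'ymed',round(np.median(y),1),np.percentile(y,[3,97]).round(1),'Vc',r.x.round(1))
E
```

```text
tube fit: off s,slope,z,slope [-2.128e+00 -1.000e-03  1.165e+00  5.100e-02] 293 1.885843953131728
axle t min [-99.22760431 -98.50361267 -96.43652916] 125 -3.4865107850298322 4.484935825046705
axle fit [-2.12 -0.12] 68
side0 set 75 xmid -1.1 w 44.1 ymed 79.6 [73.3 91.5] Vc [ -2.4 199.8]
side0 low 94 xmid -1.3 w 44.7 ymed -80.4 [-85.2 -70.1] Vc [ -1.8 175.4]
side3 set 69 xmid -1.1 w 43.7 ymed 79.4 [73.4 88.8] Vc [ -2.  199.5]
side3 low 82 xmid -1.6 w 43.0 ymed -79.7 [-85.1 -70. ] Vc [ -2.1 187.3]
side4 set 65 xmid -0.8 w 43.9 ymed 79.8 [75.3 89.3] Vc [ -1.9 198.9]
side4 low 88 xmid -2.1 w 42.6 ymed -80.8 [-86.2 -71. ] Vc [ -2.5 199.4]
side7 set 71 xmid -1.4 w 43.7 ymed 80.3 [72.  90.6] Vc [ -1.7 198.9]
side7 low 83 xmid -1.2 w 44.9 ymed -80.5 [-85.6 -71.8] Vc [ -2.3 199.3]
top0 set 55 xmid 3.6 w 41.6 ymed 81.4 [75.5 87.1] Vc [  4.9 201.2]
top0 low 56 xmid 4.0 w 43.0 ymed -78.6 [-84.5 -72.7] Vc [  4.7 176.4]
top7 set 53 xmid 3.8 w 42.8 ymed 81.4 [75.6 87.1] Vc [  4.2 201.2]
top7 low 50 xmid 4.0 w 42.9 ymed -77.9 [-83.6 -72.6] Vc [  4.4 200.9]
```

```bash
python3 -m inch '{"hand":[0,0,0,0,0,0,0,0,0,0,0,0,0],"turn":[0,0,0,0,0,0,0,0,0,0,0,0,0],"delta_pos":[[-0.1,1,0],[-0.16,2.1,0],[-0.16,2.1,0],[-0.16,2.1,0],[-0.16,2.1,0],[-0.1,1.3,0],[-0.04,1,0],[0,0,0],[0,0,1.5],[0,0,1.5],[0,0,1.2],[0,0,0],[0,0,0]]}'
python3 - <<'E'
from h import *
s=env.state();print(s['eef_pos'],s['tcp_rot'])
im,d=snap('side','side8'); cv2.imwrite('pics/side8c.png',cv2.resize(im[150:330,260:500],(800,600),interpolation=cv2.INTER_CUBIC))
P=world('side',d)
p0=s['eef_pos']-[0,0,59]; y=s['tcp_rot'][2]; ax=np.array([np.cos(y),np.sin(y),0]); n=np.array([ax[1],-ax[0],0])
Q=P-p0; t=Q@ax; S=Q@n; z=Q[...,2]
for lo,hi,r0,w in((-64,-14,20,26),(-100,-70,7,11)):
    m=(t>lo)&(t<hi)&(abs(S)<w)&(abs(z)<w)
    b,c=S[m],z[m]
    r=least_squares(lambda x:np.hypot(b-x[0],c-x[1])-r0,[0,0],loss='soft_l1',f_scale=1.5); print(lo,r.x.round(2),len(b))
m=(abs(S)<9)&(t<-60)&(t>-125)&(abs(z)<9); print(np.percentile(t[m],[1,3]))
for nm,y0 in(('set',80),('low',-80)):
    m=(P[...,2]>206)&(P[...,2]<224)&(abs(S)<40)&(abs(t-y0)<20)
    print(nm,m.sum(),'x',(np.percentile(S[m],[2,98]).mean()).round(1),np.ptp(S[m]).round(1),'t',np.median(t[m]).round(1),np.percentile(t[m],[3,97]).round(1))
E
```

```text
t: 19.35
eef_pos: [577.4, -156.8, 304.6]
tcp_rot: [3.141, -0.0, 1.643]
ft_force: [0.0, -0.2, -4.0]
opening: 0.418
[ 577.39323555 -156.78335363  304.59043086] [ 3.14137871e+00 -9.54450206e-06  1.64287414e+00]
-64 [-1.97 -0.57] 285
-100 [-2.4   0.06] 62
[-99.59087171 -98.78616849]
set 37 x -16.0 20.4 t 79.8 [75.3 89.5]
low 91 x -2.6 45.2 t -80.5 [-85.4 -70.9]
```

View pics/side8c.png

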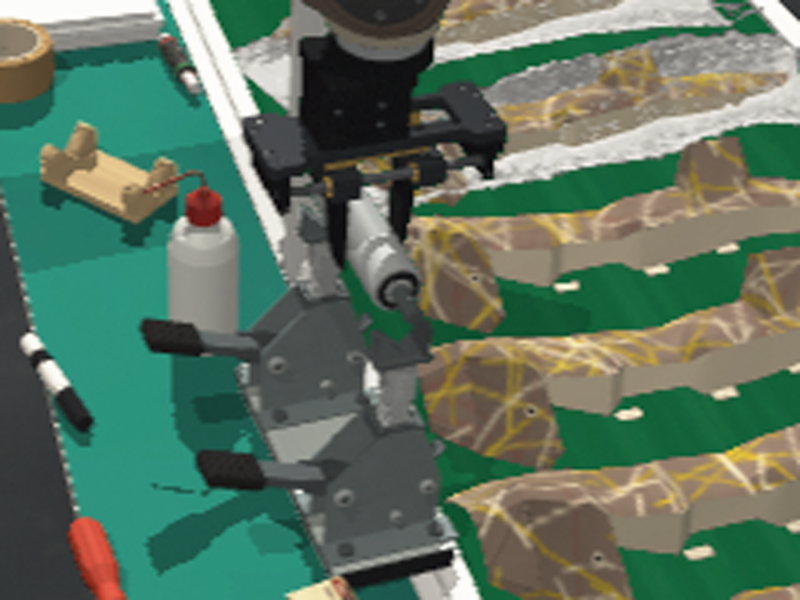

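Roller at −2.2 mm and low seat at −2.4 mm in the same frame, so they line up, and the axle ends are centred. Lowering gently.

```bash
python3 -m inch '{"hand":[0,0,0,0,0,0,0],"turn":[0,0,0,0,0,0,0],"delta_pos":[[0,0,0.8],[0,0,0.8],[0,0,0.6],[0,0,0.4],[0,0,0.3],[0,0,0],[0,0,0]]}'
python3 -m inch '{"hand":[0,0,0,0],"turn":[0,0,0,0],"delta_pos":[[0,0,0.2],[0,0,0.2],[0,0,0],[0,0,0]]}'
```

```text
t: 20.1
eef_pos: [577.5, -156.8, 275.3]
tcp_rot: [3.141, -0.0, 1.643]
ft_force: [-0.3, -0.5, -3.7]
opening: 0.414
t: 20.5
eef_pos: [577.4, -156.8, 271.2]
tcp_rot: [3.142, -0.0, 1.643]
ft_force: [0.5, -0.2, -4.0]
opening: 0.411
```

```bash
python3 -m inch '{"hand":[0,0,0],"turn":[0,0,0],"delta_pos":[[0,0,0.1],[0,0,0],[0,0,0]]}';python3 -m inch '{"hand":[0,0,0],"turn":[0,0,0],"delta_pos":[[0,0,0.1],[0,0,0],[0,0,0]]}'
```

```text
t: 20.8
eef_pos: [577.4, -156.8, 270.9]
tcp_rot: [3.141, 0.0, 1.643]
ft_force: [-3.3, 1.0, 7.2]
opening: 0.419
t: 21.1
eef_pos: [577.4, -156.8, 270.7]
tcp_rot: [3.14, 0.001, 1.643]
ft_force: [-5.8, 1.3, 13.3]
opening: 0.415
```

Contact: force rises to 13 N at the seated height. Backing off slightly and releasing.

```bash
python3 -m inch '{"hand":[0,0.45,0.5,0.55,0.6,0.7,0.8,0.8,0.8],"turn":[0,0,0,0,0,0,0,0,0],"delta_pos":[[0,-0.05,-0.1],[0,0,0],[0,0,0],[0,0,0],[0,0,0],[0,0,0],[0,0,0],[0,0,0],[0,0,0]]}'
python3 - <<'E'
from h import *
s=env.state();print(s['eef_pos'],s['ft_force'],s['opening'])
im,d=snap('side','side9'); cv2.imwrite('pics/side9c.png',cv2.resize(im[150:330,260:500],(800,600),interpolation=cv2.INTER_CUBIC))
E
```

```text
t: 22.0
eef_pos: [576.9, -156.8, 270.2]
tcp_rot: [3.142, -0.0, 1.643]
ft_force: [0.0, 0.0, -0.0]
opening: 0.795
[ 576.88830157 -156.79168374  270.20072145] [ 0.0357583   0.02865215 -0.03696493] 0.7946665015025002
```

View pics/side9c.png

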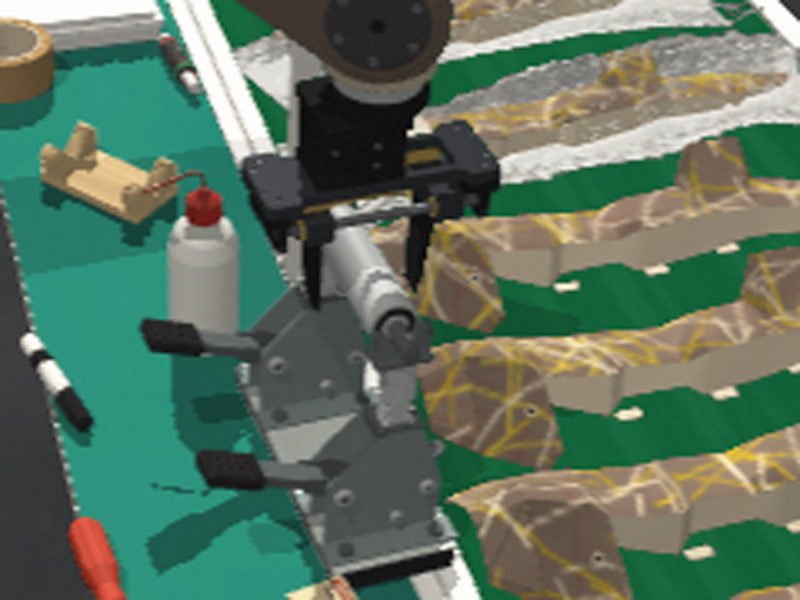

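The roller lies in the low V (axle at crop (400,340)) and the fingers are free of it. I'll retract upward and back, then check.

```bash
python3 -m inch '{"hand":[0.8,0.8,0.8,0.8,0.8,0.8,0.8,0.8,0.8,0.8,0.8,0.8,0.8,0.8,0.8],"turn":[0,0,0,0,0,0,0,0,0,0,0,0,0,0,0],"delta_pos":[[0,0,-1],[0,0,-2],[0,0,-2.5],[0,0,-2.5],[0,0,-2.5],[0,0,-2.5],[0,-2.5,0],[0,-3,0],[0,-3,0],[0,-3,0],[0,-3,0],[0,-2,0],[0,0,0],[0,0,0],[0,0,0]]}'
python3 - <<'E'
from h import *
for n in('side','top'):
    im,d=snap(n,n+'10'); cv2.imwrite(f'pics/{n}10c.png',cv2.resize(im[150:330,260:500] if n=='side' else im[180:300,240:400],(800,600),interpolation=cv2.INTER_CUBIC))
    P=world(n,d); b=np.array([-2.,0,0]) if n=='side' else np.array([4.,0,0])
    p0=np.array([576.4,-157,211]); ax=np.array([np.cos(1.642),np.sin(1.642),0]); nn=np.array([ax[1],-ax[0],0])
    Q=P-p0; t=Q@ax; S=Q@nn; z=Q[...,2]
    m=(abs(t)<62)&(abs(S)<28)&(abs(z)<28)
    a,bb,c=t[m],S[m],z[m]
    if len(a)>20:
        r=least_squares(lambda x:np.hypot(bb-x[0]-x[1]*a,c-x[2]-x[3]*a)-20,[0,0,0,0],loss='soft_l1',f_scale=1.5); print(n,'s,yaw,z,tilt',r.x.round(3),len(a))
    m=(abs(S)<10)&(abs(t)<130)&(z>-5)&(z<9); print('axle ends',np.percentile(t[m],[1,99]).round(1))
    m=(abs(S)<12)&(abs(t)<90)&(z>10); print('tube',np.percentile(t[m],[1,99]).round(1))
    for nm,y0 in(('set',80),('low',-80)):
        m=(P[...,2]>206)&(P[...,2]<225)&(abs(S)<30)&(abs(S)>10)&(abs(t-y0)<12)
        print(nm,m.sum(),'S',np.percentile(S[m],[2,98]).round(1),'z',np.percentile(P[m][:,2],[90,97]).round(1))
    for l in ('wash_bottle','carton','parts_bin'):
        r=search_frame(n,l)
        if r: print(l,np.round(r[0]['centre']))
s=env.state(); print(s['eef_pos'],s['ft_force'],s['t'])
E
```

```text
t: 23.55
eef_pos: [413.0, -168.8, 400.5]
tcp_rot: [3.141, 0.0, 1.643]
ft_force: [-0.3, 0.6, -0.4]
opening: 0.802
side s,yaw,z,tilt [-0.94   0.006  0.649  0.002] 544
axle ends [-97.4 103.4]
tube [-65.6  65.8]
set 38 S [-24.5  21.3] z [220.4 222.6]
low 70 S [-24.1  21.3] z [219.9 222. ]
wash_bottle [321. 232.]
carton [360. 347.]
parts_bin [353. 406.]
top s,yaw,z,tilt [ 3.91e+00  5.00e-03 -4.71e-01 -2.00e-03] 626
axle ends [-97.3 100. ]
tube [-73.2  68.7]
set 41 S [-18.   24.2] z [219.4 222.8]
low 37 S [-18.8  25.5] z [220.5 222.5]
wash_bottle [270. 248.]
carton [400. 246.]
parts_bin [450. 262.]
[ 412.4618083  -168.64346381  400.0881705 ] [-0.3895691   0.39085509 -0.9026187 ] 23.95
```

View pics/side10c.png

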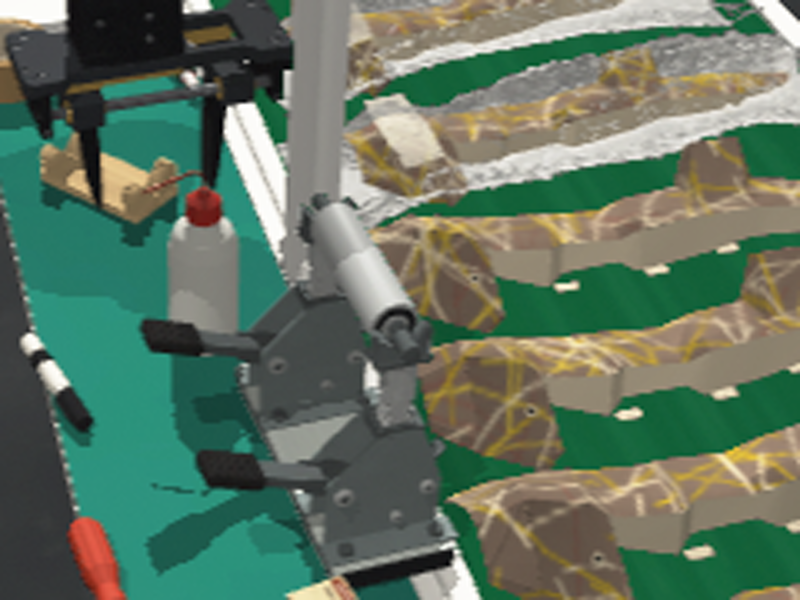

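View pics/top10c.png

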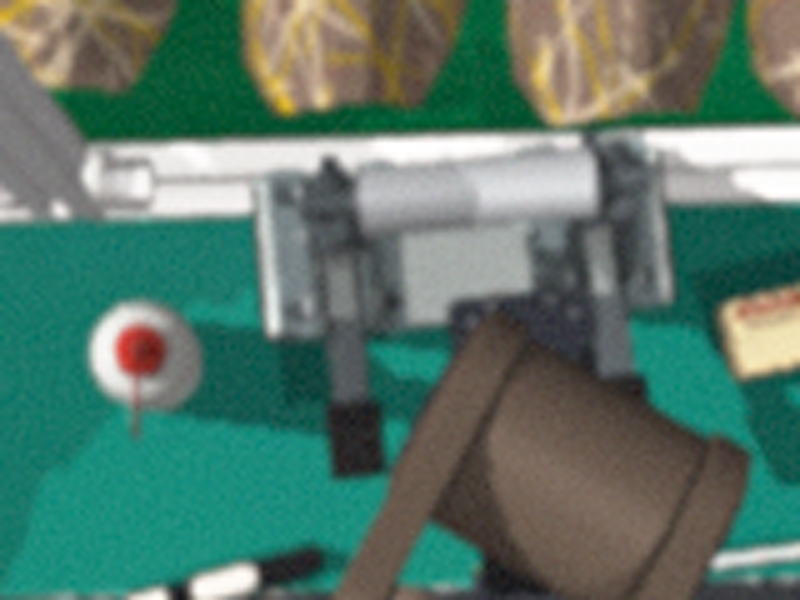

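The side and top views show the roller level in both Vs (side crop (325,215) to (400,335)) with its tube between the heads. Handles are up, other items are in place, and the robot is clear. Handing in.

```bash
python3 -c "
from cell import ticket
print(ticket.job_done())"
```

```text
the job is handed in; nothing more can be done
None
```

The roller now lies level across the two V heads, and I've handed the job in. The robot reports no verdict.

- **Pumping:** two full handle strokes raised the lower column from notch 1 to notch 3, level with the set stand. I pressed to the stop at about 21 N each time, and the handle came back up. No column was touched.
- **Laying the roller:** I gripped it across the middle of the tube, carried it past the post on the robot side, and lowered it until contact (about 13 N). I then let go and moved the arm clear. The clock read about 24 s at the last check.
- **Last checks:**
  - The two heads were within about 1 mm of the same height.
  - The roller's tilt was 0.002 rad and its angle to the base line about 0.006 rad. Its centre was within about 1 mm of the seat height and about 3 mm of midway along its axis.
  - Both handles were up, and the bottle, carton and bin were detected within 4 pixels of where they started.
- **Disagreement:** the two cameras differed by about 5 mm in x. I got around this by comparing the roller and the seats within the same camera picture; they then matched to about 1 mm.

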